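# Slide a flake on its carrier plate under the low scanner bridge

## Task

Push the flat carrier plate, with the stone flake lying in its well, along the table and under the low scanner bridge until its front edge is fully home against the yellow stop bar at the far end. Push with the fingertips only: keep the plate flat on the table, do not lift it, do not touch the flake or let it hit the bridge, and leave the jar, the stone core and the brush where they are.

Things in the scene. Friction and masses are not known exactly. Their poses are not given: they have to be found in the camera images.
- bridge: Low scanner bridge fixed to the table: white beam on two grey legs. Origin on the table under mid-beam, z up; its +x is the way the plate slides in (world +y, give or take 15 degrees). Tunnel: 124 mm wide (y -62 to 62), 33 mm high, 80 mm deep (x -40 to 40). Legs 16 mm thick, beam top 60 mm up with a 28 by 68 mm scan slit. Beyond it, foot rails 12 mm high run to the stop bar.
- stop (a point): Middle of the near face of the yellow stop bar (12 mm high, across the tunnel's line), 60 mm past the bridge's origin along its x, 6 mm above the table; axes as the bridge's. When the plate is home its front edge lies on this face, its origin is 90 mm before it, with 7 mm of play to each side, and 80 mm of its tail still sticks out in front of the bridge.
- plate: Light grey carrier plate, 180 mm long (x), 110 wide (y), 12 thick, about 0.3 kg, loose, with square vertical edges. Origin at the centre of its underside; +x points to the front edge, which enters first; tail with blue tape at -x. Cork-lined well 72 by 62 mm, floor 5 mm up, centred 30 mm ahead of the origin. Starts before the bridge, up to 30 mm aside and turned up to 0.3 rad from the tunnel's line.
- flake: Dark grey-green domed stone flake, 52 mm across, 22 mm high, loose in the well of the plate; its top is 27 mm above the table, 6 mm under the beam. Origin at the centre of its underside.
- jar: Bystander: small closed glue jar, 38 mm across, 50 mm high, upright. Origin at the centre of its underside.
- core: Bystander: brown stone core, 48 mm across, 40 mm high. Origin at the centre of its underside.
- brush: Bystander: cleaning brush 150 mm long lying along its own x axis beside the bridge, less than 40 mm high. Origin under its middle.
Things that resemble listed ones, but are neither listed nor needed, are in the scene too. Of the things that look like the flake, take the one that is farthest to the robot's right at the start.

How it is judged:
By the outcome, as a careful person would: the job done as asked, in the order asked, and still so for the second after the job is handed in, with the robot touching nothing.
It also fails if it takes over 61 s, if anything falls off the work surface, if the arm or the gripper's body presses on something with over 40 N, if the wrist force passes 120 N, or if a joint passes its speed limit or range.

## Robot

A 6-joint arm with a two-finger parallel gripper is mounted at the origin on the work surface. World frame = base frame: x ahead of the robot, y to its left, z up, the work surface at z = 0. Lengths are in m, angles in rad, forces in N, time in s.
With the tool pointing down it reaches from about 0.325 to 0.85 m from the base axis. Payload 4.4 kg.
Tool frame: the origin (TCP) lies at the very end of the fingers, on their centre line; the grasp point (between the pads) lies 19 mm behind it; y points along the fingers, x is the direction in which the jaws open and shut, and the axes are right-handed (so a half turn about y gives the same grasp; the last joint's range is limited). The gripper opens to 94 mm and grips with 3 to 60 N. Pads are 16 mm wide; open, the fingers measure 119 mm over their backs; the gripper's body (75 mm by 177 mm) begins 78 mm behind the grasp point.
Start: joints at [1.054, 0.207, 1.542, -0, 1.393, -0.15], TCP at [0.206, 0.537, 0.205] pointing down, gripper open.
Joint ranges: [-2.73, 2.73], [-0.86, 2.22], [0.23, 2.46], [-1.11, 4.25], [0.08, 2.63], [-2.82, 2.82]. Speed limits (rad/s): [2.79, 2.79, 3.14, 3.14, 3.14, 3.14].

## Interface

Orientations are given as a unit quaternion [x, y, z, w].
In Python, from station import readout, vision, robot, finder gives the robot as it stands. The module is installed in compiled form; this text tells all that it offers.
- The arm moves only by the tool carry_out, never from a script. Its argument "motion" is text: rows parted by semicolons, each of 6 numbers parted by spaces: the shift along the tool's x, y, z in mm, then the turn, a rotation vector about the tool's x, y, z in rad. In form: dx dy dz wx wy wz; .... A call has exactly 8 rows; each row shifts and turns the commanded pose from where the row before left it, along the tool's axes as they then stand; what a row does not reach is not made up. A row lasts 1/12 s, in which the tool goes at most 41.7 mm and 7.16 degrees, less where a joint would pass 70% of its speed; a pose out of reach is approached as far as the arm can. A call is refused whole if a number of a shift passes 41.7 or a number of a turn 0.125, either way. A call with a gripper value outside its range is refused whole. "grip" is the gripper's target within -1 to 1 (fully open at 1, half-way at 0, shut at -1), set as the call begins (left out, the last holds). The fingers move at their own pace and stop on an object; "squeeze" is the grip in N (left out, the last holds). Time passes only in rows, so rows that do not move let the fingers close, or fill a call up. It gives the time, the measured TCP pose, the force and the opening at its end, in the units of the state.
- readout.observe(): the state, without advancing time (a new reading comes with each control period).
- vision.get_image(name): name is "scene" or "top" or "wrist"; returns a dict with "image" (480x640x3 uint8, blue, green, red), "range_z" (480x640 float32, m along the optical axis (not along the pixel's ray), 0 where there is no reading), "fx", "fy", "cx", "cy" (pixels), "world_to_cam" (4x4, takes a point from world to camera coordinates); the wrist camera has in their place "mount" (4x4, takes a point from camera to tool coordinates, whose origin is the TCP and whose axes are the tool frame's). Camera axes: x right, y down, z forward; pixel columns grow to the right and rows downward; lengths in m; the calibration is good to about 2 mm. A picture is of the moment at which its call begins: read the wrist's pose just before it.
- robot.hand_in(): hands the job in, once; it reports no verdict.
Trained networks look in a picture, given as the dict that the camera call returned (one of the last four; its "shot" number tells which), for a name from the list of things; names that differ only in an ending like _2 or _b are one class to them, and where a whole thing is asked for, a point or a joint stands for the part that bears it (a point fixed in the world has none). Each returns a list of dicts, best first, with "p" (0 to 1); they miss things now and then, are a little off and sometimes report something else, mostly with a low value. They report only what shows in the picture. A call takes as long as a camera call. They do not tell look-alikes from the thing itself.
- finder.trace(picture, thing): "region" (480x640 bool, what is visible of it) and "position" ([row, column] in pixels, amid what is visible of it).
- finder.pinpoint(picture, thing): "position" ([row, column] in pixels: a listed point, or the origin of a listed thing).
The state is a dict: "time": time; "q": joint angles; "joint_vel": joint speeds; "joint_torque": joint torques, N m; "position": TCP position; "tcp_rot": TCP orientation; "force": force on the tool from outside, world axes, zero at the start; "wrist_torque": the same for the moment, N m; "gripper_width": opening from 0.0 (shut) to 1.0 (fully open).
Only numpy, scipy, OpenCV 4.12 (cv2) and the standard library are available. Lean on these libraries where they do the work, as an engineer would, in place of code of your own. Each camera call takes 0.05 s, during which the arm holds its last target.

## Working session

There is one attempt and no reset: what is moved stays moved. The work goes in short steps, Python scripts to look and compute and a tool call to move; the robot and the scene stay as the last step left them, time stands still between calls to the robot, and variables do not carry over. Pictures are saved under pics/ and viewed, and the job is handed in when it is done.

Besides the shell and the picture viewer there is one more tool, called after "Emit:" by a JSON object that holds its "fn" and its "kwargs". carry_out: Moves the arm, as the interface text tells. Its arguments: {"type":"object","properties":{"motion":{"type":"string"},"grip":{"type":"number"},"squeeze":{"type":"number"}},"required":["motion"]}

```bash
mkdir -p pics; cat > h.py <<'E'
import numpy as np, cv2
from station import readout, vision, robot, finder
from scipy.spatial.transform import Rotation as R
def w2p(d,P):
    P=np.atleast_2d(P); c=(d["world_to_cam"]@np.c_[P,np.ones(len(P))].T).T[:,:3]
    return np.c_[d["fx"]*c[:,0]/c[:,2]+d["cx"], d["fy"]*c[:,1]/c[:,2]+d["cy"]]
def cloud(d):
    v,u=np.mgrid[:480,:640]; z=d["range_z"].astype(float)
    C=np.stack([(u-d["cx"])/d["fx"]*z,(v-d["cy"])/d["fy"]*z,z,np.ones_like(z)],-1)
    W=C@np.linalg.inv(d["world_to_cam"]).T
    W=W[...,:3]; W[z<=0]=np.nan; return W
E
python3 - <<'E'
from h import *
s=readout.observe(); print({k:np.round(v,3) for k,v in s.items()})
for n in ["scene","top"]:
    d=vision.get_image(n); cv2.imwrite(f"pics/{n}0.png",d["image"])
    print(n,d["fx"],d["cx"],d["cy"],np.round(d["world_to_cam"],3).tolist())
    W=cloud(d); np.save(n+"0.npy",W)
    for t in ["bridge","stop","plate","flake","jar","core","brush"]:
        for r in finder.pinpoint(d,t)[:3]:
            print(t,round(r["p"],2),np.round(r["position"]),end=' ')
            a,b=np.clip(np.round(r["position"]).astype(int),0,[479,639]); print(np.round(W[a,b],3))
E
```

```text
{'time': np.float64(0.0), 'q': array([ 1.054,  0.207,  1.543,  0.   ,  1.393, -0.15 ]), 'joint_vel': array([-0.002,  0.001,  0.   ,  0.002,  0.002, -0.001]), 'joint_torque': array([-0.0000e+00, -3.7089e+01, -2.8141e+01,  7.0000e-02,  3.6000e-02,
       -0.0000e+00]), 'position': array([0.205, 0.536, 0.204]), 'tcp_rot': array([ 0.583,  0.4  , -0.401, -0.582]), 'force': array([0.194, 0.22 , 0.751]), 'wrist_torque': array([0.038, 0.049, 0.016]), 'gripper_width': np.float64(1.003)}
scene 560.0569394052318 315.16202557806804 238.4405305822929 [[0.157, 0.987, -0.022, -0.157], [0.631, -0.118, -0.767, -0.298], [-0.76, 0.107, -0.642, 1.282], [0.0, 0.0, 0.0, 1.0]]
bridge 0.69 [258. 303.] [0.6   0.048 0.061]
plate 0.83 [277. 201.] [ 0.554 -0.103  0.007]
flake 0.85 [268. 213.] [ 0.554 -0.083  0.022]
flake 0.78 [195. 269.] [0.376 0.018 0.018]
flake 0.66 [378. 289.] [0.766 0.005 0.016]
jar 0.81 [214. 318.] [0.5   0.086 0.059]
core 0.83 [238. 383.] [0.532 0.184 0.021]
brush 0.6 [326. 333.] [0.691 0.074 0.015]
top 434.3877200457559 317.41447687200065 235.03220722969937 [[-0.006, -0.999, -0.05, 0.103], [-0.989, 0.013, -0.147, 0.556], [0.147, 0.049, -0.988, 0.632], [0.0, 0.0, 0.0, 1.0]]
bridge 0.97 [255. 345.] [0.53  0.055 0.001]
stop 0.85 [249. 306.] [0.539 0.118 0.012]
plate 0.95 [250. 445.] [ 0.536 -0.107  0.005]
flake 0.82 [362. 370.] [0.363 0.019 0.021]
flake 0.69 [247. 429.] [ 0.539 -0.077  0.026]
flake 0.68 [125. 376.] [0.743 0.001 0.024]
jar 0.59 [328. 319.] [0.416 0.096 0.05 ]
jar 0.41 [164. 328.] [0.679 0.081 0.018]
core 0.6 [265. 265.] [0.512 0.18  0.04 ]
brush 0.92 [166. 330.] [0.676 0.077 0.017]
brush 0.28 [266. 264.] [0.51  0.181 0.039]
```

View pics/scene0.png

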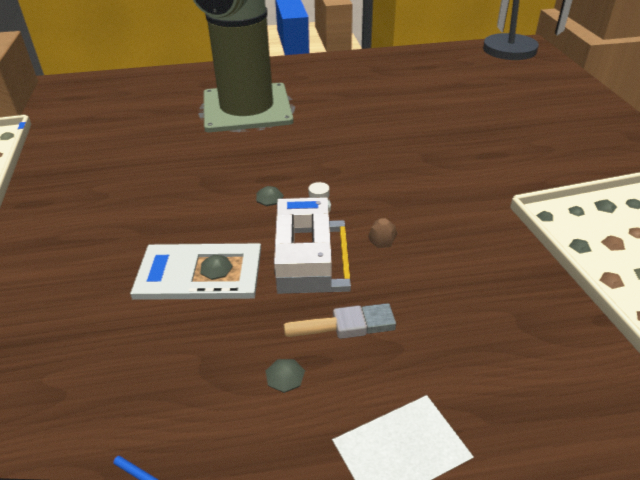

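View pics/top0.png

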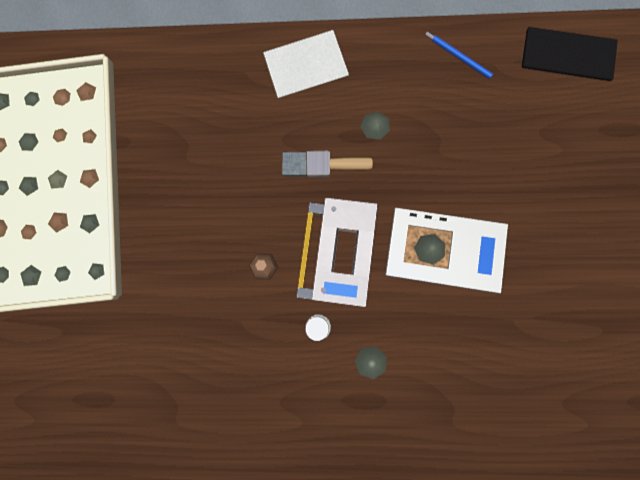

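The scene picture shows the plate (about 200,270) left of the white bridge (303,245), with the yellow bar at (346,252). There are three flake look-alikes in the top view: (429,247) in the plate's well, (370,362) and (376,125). The first has the lowest y, so it is farthest to the robot's right, and it lies in the well. I'll confirm it with a crop and fit the poses.

```bash
python3 - <<'E'
from h import *
W=np.load("top0.npy"); im=cv2.imread("pics/top0.png")
def fit(m,name):
    P=W[m][:,:2]; r=cv2.minAreaRect((P*1000).astype(np.float32)); print(name,r,len(P))
    # pca-like edges
x,y,z=W[...,0],W[...,1],W[...,2]
# table z check
print("table z",np.nanmedian(z[300:330,420:560]))
mp=(z>.007)&(z<.035)&(x>.45)&(x<.63)&(y<-.0)&(y>-.22)
uv=np.mgrid[:480,:640]
reg=(uv[1]>380)&(uv[1]<515)&(uv[0]>200)&(uv[0]<300)
k=mp&reg
n,l,st,c=cv2.connectedComponentsWithStats(k.astype(np.uint8)); i=1+np.argmax(st[1:,4]); fit(l==i,"plate")
print("plate z", np.nanmedian(z[(l==i)&(y<-.12)]))
mb=(z>.053)&(z<.068)&(uv[1]>300)&(uv[1]<385)&(uv[0]>190)&(uv[0]<310)
n,l,st,c=cv2.connectedComponentsWithStats(mb.astype(np.uint8)); i=1+np.argmax(st[1:,4]); fit(l==i,"bridge"); print("bz",np.nanmedian(z[l==i]))
# yellow bar
hsv=cv2.cvtColor(im,cv2.COLOR_BGR2HSV); yl=(hsv[...,0]>18)&(hsv[...,0]<35)&(hsv[...,1]>150)&(hsv[...,2]>130)&(uv[1]>290)&(uv[1]<325)&(uv[0]>200)&(uv[0]<300)
fit(yl&np.isfinite(x),"yellow")
# flake
mf=(z>.016)&(z<.04)&reg; fit(mf,"flake"); print(np.nanmean(W[mf],0), np.nanmax(z[mf]))
cv2.imwrite("pics/crop0.png",cv2.resize(im[190:320,290:520],None,fx=3.4,fy=3.4,interpolation=cv2.INTER_CUBIC))
E
```

```text
table z -0.00017181088693468682
plate ((535.908203125, -107.63009643554688), (180.5124053955078, 110.4326171875), 80.47748565673828) 6176
plate z 0.01184419293161676
bridge ((529.9231567382812, 55.7462043762207), (80.0833511352539, 156.2399444580078), 82.16741943359375) 4649
bz 0.05992730285169834
yellow ((538.878662109375, 119.744873046875), (9.423762321472168, 121.75214385986328), 82.23993682861328) 373
flake ((535.8046875, -107.90315246582031), (93.6059341430664, 38.67543411254883), 88.31531524658203) 472
[ 0.53645976 -0.08023536  0.02215563] 0.030122053449785913
```

View pics/crop0.png

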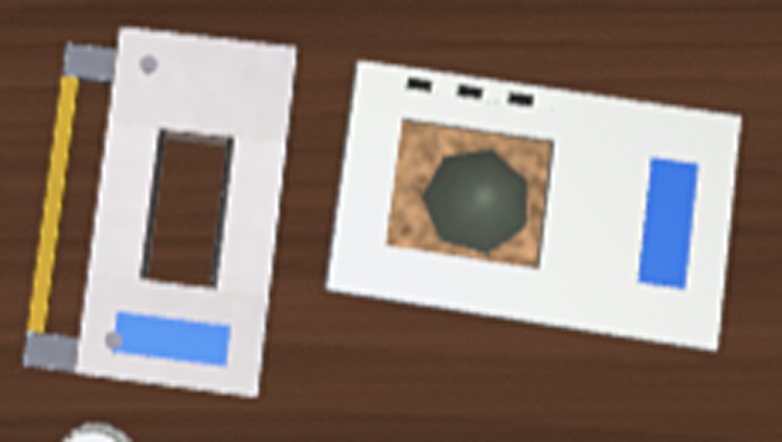

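The crop confirms it: the dark domed flake sits in the cork well at crop (480,200), with the blue tape at the tail (667,222) and the front towards the bridge. From the fit, the plate is about 28 mm off the tunnel's line on the +x side and turned about 1.7°. I'll push it sideways first with two fingertips, which also squares it up, and then push the tail.

```bash
cat >> h.py <<'E'
TH=np.deg2rad(82.2); BO=np.array([.5299,.0557])
bx=np.array([np.cos(TH),np.sin(TH)]); by=np.array([-bx[1],bx[0]])
def tob(p): p=np.asarray(p)[:2]-BO; return np.array([p@bx,p@by])*1000
def frb(x,y): return BO+(x*bx+y*by)/1000
def rep(bt=None,z=None,jaw=None):
    s=readout.observe(); T=R.from_quat(s["tcp_rot"]).as_matrix(); p=s["position"]
    print("t",round(float(s["time"]),2),"p",np.round(p,4),"bridge xy",np.round(tob(p),1),"F",np.round(s["force"],1),"grip",round(float(s["gripper_width"]),2),"q",np.round(s["q"],2))
    print("tool axes cols:\n",np.round(T,3))
    for nm,v in (("bx",bx),("by",by)): 
        print(nm,"in tool",np.round(T.T@np.r_[v,0],3))
    if jaw is not None:
        for sg in (1,-1):
            X=sg*np.r_[jaw,0]; Y=np.array([0,0,-1.]); Z=np.cross(X,Y); D=np.c_[X,Y,Z]
            print("rot",np.round(R.from_matrix(T.T@D).as_rotvec(),3))
    if bt is not None:
        t=np.r_[frb(*bt),z]; print("delta world mm",np.round((t-p)*1000,1),"delta tool mm",np.round(T.T@(t-p)*1000,1))
E
python3 - <<'E'
from h import *
rep((-150,-110),.2,bx)
rep(None,None,by)
E
```

```text
t 0.8 p [0.2057 0.537  0.2055] bridge xy [432.8 386.5] F [-0.3  0.1 -0.6] grip 1.0 q [ 1.05  0.21  1.54 -0.    1.39 -0.15]
tool axes cols:
 [[ 0.358  0.    -0.934]
 [ 0.934  0.     0.358]
 [ 0.    -1.    -0.   ]]
bx in tool [0.974 0.    0.228]
by in tool [-0.228 -0.     0.974]
rot [ 0.   -0.23  0.  ]
rot [-0.     2.912  0.   ]
delta world mm [ 412.8 -644.8   -5.5] delta tool mm [-454.5    5.5 -616.2]
t 0.8 p [0.2057 0.537  0.2055] bridge xy [432.8 386.5] F [-0.3  0.1 -0.6] grip 1.0 q [ 1.05  0.21  1.54 -0.    1.39 -0.15]
tool axes cols:
 [[ 0.358  0.    -0.934]
 [ 0.934  0.     0.358]
 [ 0.    -1.    -0.   ]]
bx in tool [0.974 0.    0.228]
by in tool [-0.228 -0.     0.974]
rot [ 0.  -1.8  0. ]
rot [-0.     1.341  0.   ]
```

Emit:
{"fn": "carry_out", "kwargs": {"motion": "0 0 0 0 -0.077 0; 0 0 0 0 -0.077 0; 0 0 0 0 -0.076 0; -25 0 -21 0 0 0; -25 0 -21 0 0 0; -25 0 -21 0 0 0; -25 0 -21 0 0 0; -25 0 -21 0 0 0", "grip": 1}}

```text
time: 1.47
position: [0.2933, 0.3977, 0.2055]
tcp_rot: [0.533, 0.465, -0.465, -0.533]
force: [0.4, 0.3, 0.4]
gripper_width: 1.0
```

Emit:
{"fn": "carry_out", "kwargs": {"motion": "-25 0 -21 0 0 0; -25 0 -21 0 0 0; -25 0 -21 0 0 0; -25 0 -21 0 0 0; -25 0 -21 0 0 0; -25 0 -21 0 0 0; -25 0 -21 0 0 0; -25 0 -21 0 0 0"}}

```text
time: 2.13
position: [0.4329, 0.1765, 0.2057]
tcp_rot: [0.533, 0.465, -0.465, -0.533]
force: [1.1, -0.1, 0.2]
gripper_width: 1.001
```

Emit:
{"fn": "carry_out", "kwargs": {"motion": "-25 0 -22 0 0 0; -25 0 -22 0 0 0; -25 0 -22 0 0 0; -25 0 -22 0 0 0; -25 0 -22 0 0 0; -25 0 -22 0 0 0; -25 0 -22 0 0 0; -25 0 -22 0 0 0"}}

```text
time: 2.8
position: [0.5802, -0.0456, 0.2055]
tcp_rot: [0.533, 0.465, -0.465, -0.533]
force: [0.8, 0.4, 0.3]
gripper_width: 1.001
```

```bash
python3 - <<'E'
from h import *
rep((-159,-125),.1,bx)
E
```

```text
t 2.8 p [ 0.5802 -0.0456  0.2055] bridge xy [-93.5 -63.6] F [0.8 0.4 0.3] grip 1.0 q [-0.23  0.22  1.52  0.    1.4  -1.66]
tool axes cols:
 [[ 0.136  0.    -0.991]
 [ 0.991  0.     0.136]
 [ 0.    -1.    -0.   ]]
bx in tool [ 1.  0. -0.]
by in tool [ 0. -0.  1.]
rot [0. 0. 0.]
rot [ 0.    -3.142 -0.   ]
delta world mm [  52.   -73.2 -105.5] delta tool mm [-65.5 105.5 -61.4]
```

Emit:
{"fn": "carry_out", "kwargs": {"motion": "-16 0 -15 0 0 0; -16 0 -15 0 0 0; -17 0 -16 0 0 0; -17 0 -16 0 0 0; 0 30 0 0 0 0; 0 30 0 0 0 0; 0 30 0 0 0 0; 0 30 0 0 0 0"}}

```text
time: 3.47
position: [0.6322, -0.1181, 0.0844]
tcp_rot: [0.533, 0.465, -0.465, -0.533]
force: [1.1, -0.1, 0.2]
gripper_width: 0.998
```

Emit:
{"fn": "carry_out", "kwargs": {"motion": "0 20 0 0 0 0; 0 20 0 0 0 0; 0 15 0 0 0 0; 0 10 0 0 0 0; 0 7 0 0 0 0; 0 6 0 0 0 0; 0 2 0 0 0 0; 0 0 0 0 0 0"}}

```text
time: 4.13
position: [0.6322, -0.1179, 0.0056]
tcp_rot: [0.533, 0.465, -0.465, -0.533]
force: [0.2, -0.2, 0.3]
gripper_width: 0.998
```

```bash
python3 - <<'E'
from h import *
rep((-159,-63),.005,bx)
d=vision.get_image("top"); cv2.imwrite("pics/top1.png",d["image"][130:370,250:570].repeat(2,0).repeat(2,1))
E
```

```text
t 4.13 p [ 0.6322 -0.1179  0.0056] bridge xy [-158.1 -124.9] F [ 0.2 -0.2  0.3] grip 1.0 q [-0.32  0.56  1.5  -0.    1.08 -1.75]
tool axes cols:
 [[ 0.135  0.    -0.991]
 [ 0.991 -0.     0.135]
 [-0.    -1.    -0.   ]]
bx in tool [ 1. -0. -0.]
by in tool [ 0. -0.  1.]
rot [ 0.  0. -0.]
rot [-0.    -3.141 -0.   ]
delta world mm [-61.4   7.5  -0.6] delta tool mm [-0.9  0.6 61.9]
```

View pics/top1.png

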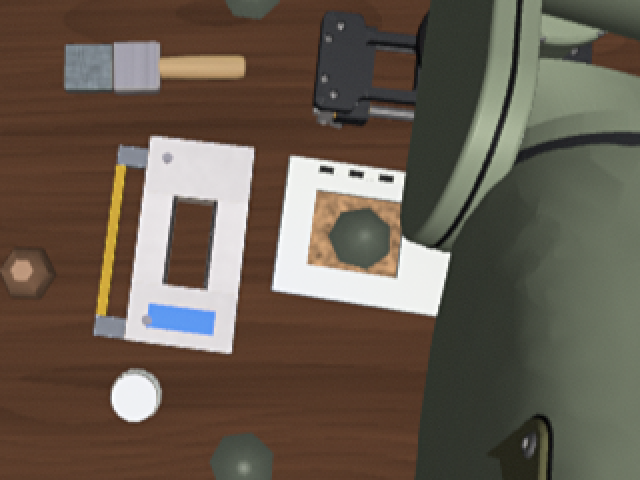

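The fingertips are at table height beside the plate's side (finger at about (340,110) in the crop), and nothing has been touched. Next is the sideways push.

Emit:
{"fn": "carry_out", "kwargs": {"motion": "0 0 6 0 0 0; 0 0 6 0 0 0; 0 0 5 0 0 0; 0 0 4 0 0 0; 0 0 4 0 0 0; 0 0 4 0 0 0; 0 0 4 0 0 0; 0 0 4 0 0 0"}}

```text
time: 4.85
position: [0.5955, -0.1128, 0.0057]
tcp_rot: [0.533, 0.465, -0.465, -0.532]
force: [0.9, -0.5, -0.7]
gripper_width: 1.004
```

Emit:
{"fn": "carry_out", "kwargs": {"motion": "0 0 3 0 0 0; 0 0 3 0 0 0; 0 0 3 0 0 0; 0 0 2 0 0 0; 0 0 2 0 0 0; 0 0 1 0 0 0; 0 0 0 0 0 0; 0 0 0 0 0 0"}}

```text
time: 5.52
position: [0.5814, -0.1109, 0.0056]
tcp_rot: [0.533, 0.465, -0.465, -0.533]
force: [1.1, -0.0, -0.1]
gripper_width: 1.002
```

```bash
cat >> h.py <<'E'
def platefit(d,show=None):
    """fit plate outline from visible top-surface pixels; returns side line & front line in bridge frame"""
    W=cloud(d); uv=np.mgrid[:480,:640]
    im=d["image"].astype(int); white=(im.min(-1)>150)
    x,y,z=W[...,0],W[...,1],W[...,2]
    m=(z>.008)&(z<.0155)&white
    q=(W[...,:2]-BO)*1000; X=q@bx; Y=q@by
    m&=(X<-32)&(X>-280)&(abs(Y)<110)
    n,l,st,c=cv2.connectedComponentsWithStats(m.astype(np.uint8)); i=1+np.argmax(st[1:,4]); m=l==i
    return X[m],Y[m],m
def edges(X,Y):
    # side edges vs X
    out={}
    for nm,f in (("ymin",np.min),("ymax",np.max)):
        bs=np.arange(np.ceil(X.min())+6,X.max()-6,3); pts=[(b+1.5,f(Y[(X>=b)&(X<b+3)])) for b in bs if ((X>=b)&(X<b+3)).sum()>5]
        if len(pts)<4: continue
        p=np.array(pts); L=cv2.fitLine(p.astype(np.float32),cv2.DIST_HUBER,0,.01,.01).ravel()
        out[nm]=(np.round(np.rad2deg(np.arctan2(L[1],L[0])*np.sign(L[0])),2), np.round(L[3]-L[1]/L[0]*L[2],1), "y at X=0; n",len(p))
    for nm,f in (("front",np.max),("tail",np.min)):
        bs=np.arange(np.ceil(Y.min())+6,Y.max()-6,3); pts=[(f(X[(Y>=b)&(Y<b+3)]),b+1.5) for b in bs if ((Y>=b)&(Y<b+3)).sum()>5]
        p=np.array(pts); out[nm]=np.round(np.median(p[:,0]),1),len(p)
    return out
E
python3 - <<'E'
from h import *
rep((-159,-63),.005,bx)
d=vision.get_image("top"); cv2.imwrite("pics/top2.png",d["image"][130:370,250:570].repeat(2,0).repeat(2,1))
X,Y,m=platefit(d); print(edges(X,Y))
E
```

```text
t 5.52 p [ 0.5814 -0.1109  0.0056] bridge xy [-158.1  -73.7] F [ 1.1 -0.  -0.1] grip 1.0 q [-0.33  0.47  1.64 -0.    1.02 -1.77]
tool axes cols:
 [[ 0.135 -0.    -0.991]
 [ 0.991 -0.     0.135]
 [-0.    -1.     0.   ]]
bx in tool [ 1. -0. -0.]
by in tool [0. 0. 1.]
rot [-0.  0. -0.]
rot [-0.    -3.141  0.   ]
delta world mm [-10.7   0.5  -0.6] delta tool mm [-0.9  0.6 10.7]
{'ymin': (np.float32(7.61), np.float32(-42.5), 'y at X=0; n', 28), 'ymax': (np.float32(-0.05), np.float32(45.6), 'y at X=0; n', 28), 'front': (np.float64(-72.8), 33), 'tail': (np.float64(-96.6), 33)}
```

View pics/top2.png

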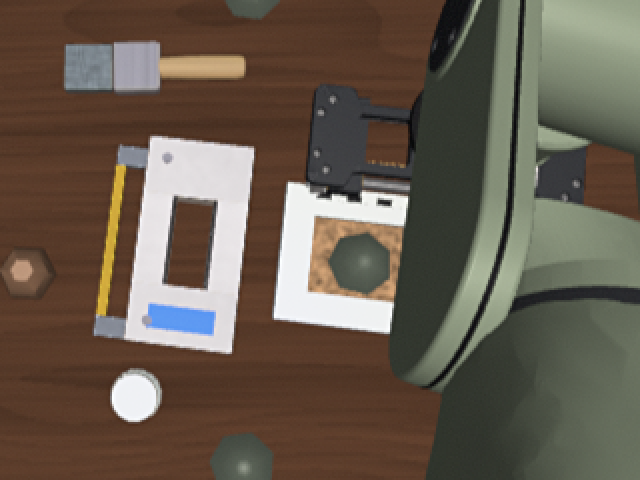

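The plate is now square to the tunnel (edge angle -0.05°). Its far side is at y=45.6 and needs to be at 55, so I'll push about 9.5 mm more and then back off.

Emit:
{"fn": "carry_out", "kwargs": {"motion": "0 0 2 0 0 0; 0 0 2 0 0 0; 0 0 2 0 0 0; 0 0 2 0 0 0; 0 0 1 0 0 0; 0 0 0.5 0 0 0; 0 0 0 0 0 0; 0 0 0 0 0 0"}}

```text
time: 6.23
position: [0.5719, -0.1096, 0.0055]
tcp_rot: [-0.533, -0.465, 0.465, 0.533]
force: [1.6, 0.5, 1.9]
gripper_width: 1.003
```

Emit:
{"fn": "carry_out", "kwargs": {"motion": "0 0 -4 0 0 0; 0 0 -10 0 0 0; 0 0 -15 0 0 0; 0 -10 -5 0 0 0; 0 -30 0 0 0 0; 0 -30 0 0 0 0; 0 -20 0 0 0 0; 0 0 0 0 0 0"}}

```text
time: 6.9
position: [0.6092, -0.1153, 0.1015]
tcp_rot: [0.536, 0.467, -0.463, -0.53]
force: [0.3, -0.1, 0.5]
gripper_width: 0.997
```

```bash
python3 - <<'E'
from h import *
rep((-250,-98),.09,by)
d=vision.get_image("top")
X,Y,m=platefit(d); print(edges(X,Y))
E
```

```text
t 6.9 p [ 0.6092 -0.1153  0.1015] bridge xy [-158.7 -101.8] F [ 0.3 -0.1  0.5] grip 1.0 q [-0.33  0.39  1.53 -0.    1.21 -1.76]
tool axes cols:
 [[ 0.135  0.009 -0.991]
 [ 0.991 -0.003  0.135]
 [-0.002 -1.    -0.009]]
bx in tool [ 1.    -0.002 -0.001]
by in tool [ 0.001 -0.009  1.   ]
rot [ 0.006 -1.57  -0.009]
rot [0.009 1.571 0.006]
delta world mm [-16.2 -89.9 -11.5] delta tool mm [-91.3  11.6   4. ]
{'ymin': (np.float32(-42.37), np.float32(-172.2), 'y at X=0; n', 56), 'ymax': (np.float32(-0.03), np.float32(55.2), 'y at X=0; n', 56), 'front': (np.float64(-72.9), 33), 'tail': (np.float64(-207.0), 33)}
```

Square and centred: the side is at 55.2, so the offset is +0.2 mm. Now I'll turn 90° and go behind the tail.

Emit:
{"fn": "carry_out", "kwargs": {"motion": "0 0 0 0 0.12 0; 0 0 0 0 0.12 0; 0 0 0 0 0.12 0; 0 0 0 0 0.12 0; 0 0 0 0 0.12 0; 0 0 0 0 0.12 0; 0 0 0 0 0.12 0; 0 0 0 0 0.12 0"}}

```text
time: 7.62
position: [0.6037, -0.1136, 0.0931]
tcp_rot: [-0.687, -0.163, 0.166, 0.689]
force: [0.7, -0.3, 0.8]
gripper_width: 0.999
```

Emit:
{"fn": "carry_out", "kwargs": {"motion": "0 0 0 0 0.12 0; 0 0 0 0 0.12 0; 0 0 0 0 0.12 0; 0 0 0 0 0.12 0; 0 0 0 0 0.12 0; 0 0 -20 0 0 0; 0 0 -30 0 0 0; 0 0 -30 0 0 0"}}

```text
time: 8.28
position: [0.5938, -0.1927, 0.0931]
tcp_rot: [-0.705, 0.045, -0.042, 0.706]
force: [1.4, -0.2, 0.0]
gripper_width: 1.0
```

```bash
python3 - <<'E'
from h import *
rep((-278,0),.03,by)
E
```

```text
t 8.28 p [ 0.5938 -0.1927  0.0931] bridge xy [-237.4  -97.1] F [ 1.4 -0.2  0. ] grip 1.0 q [-0.45  0.42  1.51 -0.    1.22 -0.33]
tool axes cols:
 [[ 0.992 -0.004  0.122]
 [-0.122  0.002  0.992]
 [-0.005 -1.     0.002]]
bx in tool [0.013 0.001 1.   ]
by in tool [-1.     0.005  0.013]
rot [-7.000e-03 -3.128e+00  2.000e-03]
rot [-0.001  0.013 -0.005]
delta world mm [-101.7  -27.   -63.1] delta tool mm [-97.3  63.5 -39.4]
```

Emit:
{"fn": "carry_out", "kwargs": {"motion": "0 0 -20 0 0.012 0; 0 0 -20 0 0 -0.005; -24 0 0 0 0 0; -24 0 0 0 0 0; -24 0 0 0 0 0; -24 0 0 0 0 0; 0 10 0 0 0 0; 0 0 0 0 0 0"}}

```text
time: 8.95
position: [0.4922, -0.2184, 0.0817]
tcp_rot: [-0.704, 0.049, -0.048, 0.706]
force: [-0.2, 0.7, 0.6]
gripper_width: 1.004
```

```bash
python3 - <<'E'
from h import *
rep((-278,0),.0055,by)
d=vision.get_image("top"); cv2.imwrite("pics/top3.png",d["image"][130:370,250:570].repeat(2,0).repeat(2,1))
X,Y,m=platefit(d); print(edges(X,Y))
s=vision.get_image("scene"); cv2.imwrite("pics/sc3.png",s["image"])
E
```

```text
t 8.95 p [ 0.4922 -0.2184  0.0817] bridge xy [-2.767e+02  1.000e-01] F [-0.2  0.7  0.6] grip 1.0 q [-0.58  0.27  1.74  0.    1.13 -0.44]
tool axes cols:
 [[ 0.991 -0.001  0.138]
 [-0.137  0.003  0.99 ]
 [-0.001 -1.     0.003]]
bx in tool [-0.002  0.003  1.   ]
by in tool [-1.     0.001 -0.002]
rot [ 2.00e-03  3.14e+00 -5.00e-03]
rot [-0.003 -0.002 -0.001]
delta world mm [ -0.   -1.3 -76.2] delta tool mm [ 0.2 76.2 -1.5]
{'ymin': (np.float32(0.11), np.float32(-52.9), 'y at X=0; n', 57), 'ymax': (np.float32(0.08), np.float32(55.5), 'y at X=0; n', 57), 'front': (np.float64(-73.1), 33), 'tail': (np.float64(-251.9), 33)}
```

View pics/sc3.png

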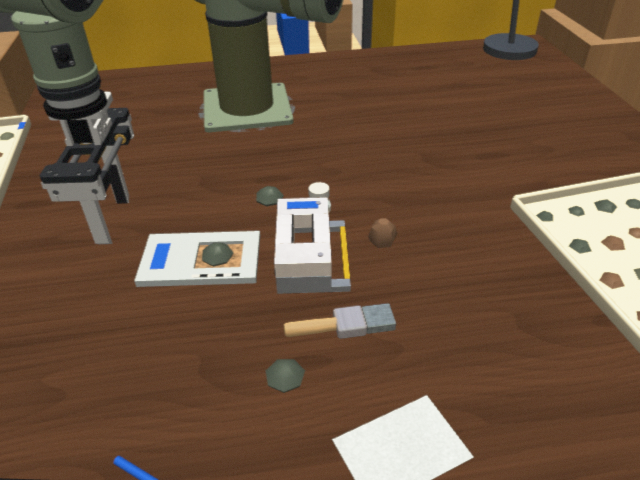

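The plate lies straight before the bridge, at (200,258) in the scene, with the open fingers behind its tail at (100,240). I'll narrow the fingers to about 75 mm so both bear well inside the corners, then lower and push.

Emit:
{"fn": "carry_out", "kwargs": {"motion": "0 20 0 0 0 0; 0 20 0 0 0 0; 0 15 0 0 0 0; 0 10 0 0 0 0; 0 6 0 0 0 0; 0 4 0 0 0 0; 0 1 0 0 0 0; 0 0 0 0 0 0", "grip": 0.6}}

```text
time: 9.72
position: [0.4964, -0.2204, 0.0093]
tcp_rot: [0.706, -0.046, 0.05, -0.705]
force: [0.3, 0.1, 1.0]
gripper_width: 0.8
```

Emit:
{"fn": "carry_out", "kwargs": {"motion": "0 0 5 0 0 0; 0 0 5 0 0 0; 0 0 4 0 0 0; 0 0 4 0 0 0; 0 0 4 0 0 0; 0 0 4 0 0 0; 0 0 4 0 0 0; 0 0 4 0 0 0"}}

```text
time: 10.38
position: [0.501, -0.1868, 0.0095]
tcp_rot: [0.706, -0.046, 0.05, -0.705]
force: [-0.6, -2.7, 2.1]
gripper_width: 0.799
```

```bash
python3 - <<'E'
from h import *
rep((-128,0),.0055,by)
d=vision.get_image("top"); cv2.imwrite("pics/top4.png",d["image"][130:370,250:570].repeat(2,0).repeat(2,1))
X,Y,m=platefit(d); print(edges(X,Y))
E
```

```text
t 10.38 p [ 0.501  -0.1868  0.0095] bridge xy [-244.1   -4.3] F [-0.6 -2.7  2.1] grip 0.8 q [-0.52  0.37  1.8   0.    0.97 -0.38]
tool axes cols:
 [[ 0.991  0.006  0.136]
 [-0.136 -0.002  0.991]
 [ 0.006 -1.    -0.001]]
bx in tool [-0.001 -0.001  1.   ]
by in tool [-1.    -0.006 -0.001]
rot [-1.000e-02  3.141e+00  2.000e-03]
rot [ 0.001 -0.001  0.006]
delta world mm [ 11.5 115.7  -4. ] delta tool mm [ -4.4   3.8 116.1]
{'ymin': (np.float32(0.0), np.float32(-53.6), 'y at X=0; n', 57), 'ymax': (np.float32(0.04), np.float32(55.1), 'y at X=0; n', 57), 'front': (np.float64(-56.0), 33), 'tail': (np.float64(-235.1), 33)}
```

View pics/top4.png

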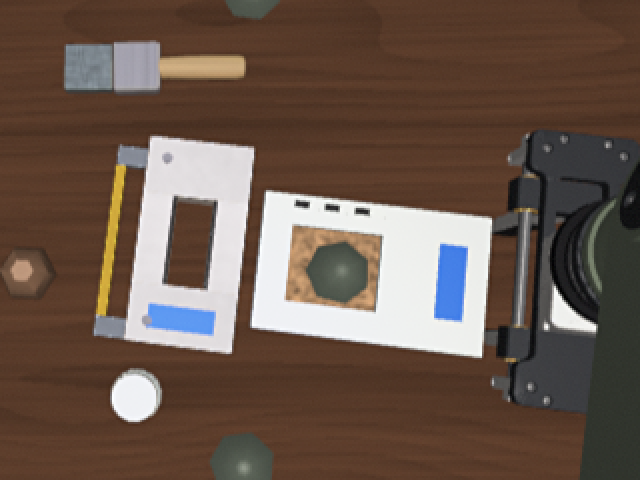

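It pushes straight, but the tip has drifted up to 9.5 mm. I'll back off, lower 4 mm, recentre and carry on.

Emit:
{"fn": "carry_out", "kwargs": {"motion": "0 0 -4 0 0 0; 0 0 -2 0 0 0; -4 2 0 0 0 0.005; 0 2 0 0 0 0; 0 0 0 0 0 0; 0 0 3 0 0 0; 0 0 2 0 0 0; 0 0 3 0 0 0"}}

```text
time: 11.1
position: [0.4968, -0.184, 0.0049]
tcp_rot: [0.706, -0.048, 0.048, -0.705]
force: [0.5, -1.4, -0.1]
gripper_width: 0.8
```

Emit:
{"fn": "carry_out", "kwargs": {"motion": "0 0 4 0 0 0; 0 0 4 0 0 0; 0 0 4 0 0 0; 0 0 4 0 0 0; 0 0 4 0 0 0; 0 0 3 0 0 0; 0 0 2 0 0 0; 0 0 0 0 0 0"}}

```text
time: 11.77
position: [0.5003, -0.1586, 0.005]
tcp_rot: [-0.705, 0.048, -0.048, 0.706]
force: [0.5, 0.4, -0.2]
gripper_width: 0.799
```

```bash
python3 - <<'E'
from h import *
rep((-128,0),.0055,by)
d=vision.get_image("top"); cv2.imwrite("pics/top5.png",d["image"][130:370,250:570].repeat(2,0).repeat(2,1))
X,Y,m=platefit(d); print(edges(X,Y))
E
```

```text
t 11.77 p [ 0.5003 -0.1586  0.005 ] bridge xy [-2.163e+02  2.000e-01] F [ 0.5  0.4 -0.2] grip 0.8 q [-0.47  0.36  1.82  0.    0.97 -0.34]
tool axes cols:
 [[ 0.991  0.     0.136]
 [-0.136  0.     0.991]
 [-0.    -1.     0.   ]]
bx in tool [-0.  0.  1.]
by in tool [-1.  0. -0.]
rot [ 0.000e+00  3.141e+00 -1.000e-03]
rot [-0. -0. -0.]
delta world mm [12.2 87.4  0.5] delta tool mm [ 0.2 -0.5 88.3]
{'ymin': (np.float32(-0.0), np.float32(-53.5), 'y at X=0; n', 51), 'ymax': (np.float32(0.03), np.float32(55.2), 'y at X=0; n', 51), 'front': (np.float64(-44.0), 33), 'tail': (np.float64(-207.1), 33)}
```

View pics/top5.png

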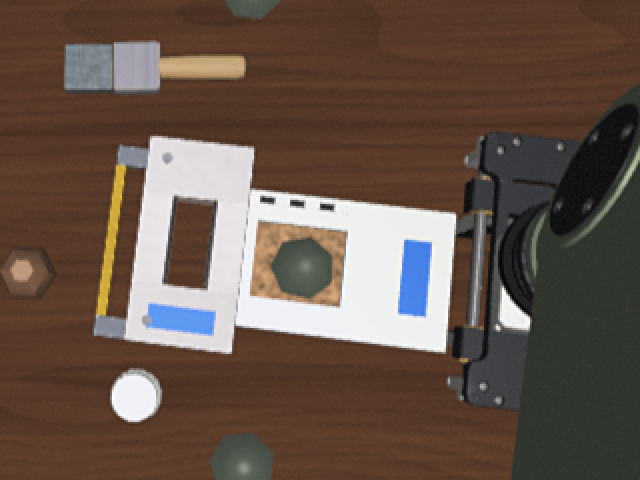

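The plate is entering cleanly. The tail is at -207 mm (goal -120), so about 87 mm remain.

Emit:
{"fn": "carry_out", "kwargs": {"motion": "0 0 2 0 0 0; 0 0 4 0 0 0; 0 0 4 0 0 0; 0 0 4 0 0 0; 0 0 4 0 0 0; 0 0 4 0 0 0; 0 0 4 0 0 0; 0 0 4 0 0 0"}}

```text
time: 12.48
position: [0.5045, -0.1291, 0.0051]
tcp_rot: [0.706, -0.048, 0.048, -0.705]
force: [-0.2, -1.9, 0.9]
gripper_width: 0.798
```

Emit:
{"fn": "carry_out", "kwargs": {"motion": "0 0 4 0 0 0; 0 0 4 0 0 0; 0 0 4 0 0 0; 0 0 4 0 0 0; 0 0 4 0 0 0; 0 0 4 0 0 0; 0 0 3 0 0 0; 0 0 1 0 0 0"}}

```text
time: 13.15
position: [0.5083, -0.1013, 0.005]
tcp_rot: [0.705, -0.048, 0.048, -0.705]
force: [-0.1, -2.9, 1.0]
gripper_width: 0.802
```

```bash
python3 - <<'E'
from h import *
rep((-128,0),.0055,by)
d=vision.get_image("top"); cv2.imwrite("pics/top6.png",d["image"][130:370,250:570].repeat(2,0).repeat(2,1))
X,Y,m=platefit(d); print(edges(X,Y))
E
```

```text
t 13.15 p [ 0.5083 -0.1013  0.005 ] bridge xy [-1.585e+02  1.000e-01] F [-0.1 -2.9  1. ] grip 0.8 q [-0.36  0.35  1.83 -0.    0.96 -0.23]
tool axes cols:
 [[ 0.991  0.     0.136]
 [-0.136 -0.     0.991]
 [ 0.    -1.    -0.   ]]
bx in tool [-0. -0.  1.]
by in tool [-1. -0. -0.]
rot [-0.     3.141  0.   ]
rot [ 0. -0.  0.]
delta world mm [ 4.2 30.2  0.5] delta tool mm [ 0.1 -0.5 30.5]
{'ymin': (np.float32(0.09), np.float32(-53.3), 'y at X=0; n', 32), 'ymax': (np.float32(0.18), np.float32(55.4), 'y at X=0; n', 32), 'front': (np.float64(-66.0), 33), 'tail': (np.float64(-149.4), 33)}
```

View pics/top6.png

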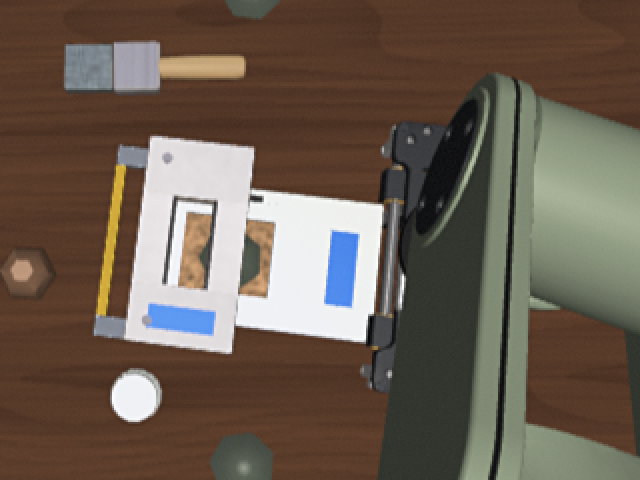

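The flake is sliding under the beam without snagging, and 29 mm remain. Slower from here.

Emit:
{"fn": "carry_out", "kwargs": {"motion": "0 0 2 0 0 0; 0 0 3 0 0 0; 0 0 3 0 0 0; 0 0 3 0 0 0; 0 0 3 0 0 0; 0 0 3 0 0 0; 0 0 3 0 0 0; 0 0 3 0 0 0"}}

```text
time: 13.87
position: [0.5113, -0.0787, 0.005]
tcp_rot: [0.705, -0.048, 0.048, -0.705]
force: [0.4, -2.0, 2.0]
gripper_width: 0.797
```

Emit:
{"fn": "carry_out", "kwargs": {"motion": "0 0 1 0 0 0; 0 0 1 0 0 0; 0 0 1 0 0 0; 0 0 0.5 0 0 0; 0 0 0.5 0 0 0; 0 0 0 0 0 0; 0 0 0 0 0 0; 0 0 0 0 0 0"}}

```text
time: 14.53
position: [0.5119, -0.075, 0.005]
tcp_rot: [-0.705, 0.048, -0.048, 0.705]
force: [-0.8, -2.2, 3.8]
gripper_width: 0.802
```

```bash
python3 - <<'E'
from h import *
rep((-128,0),.0055,by)
d=vision.get_image("top"); cv2.imwrite("pics/top7.png",cv2.resize(d["image"][190:310,280:440],None,fx=5,fy=5,interpolation=cv2.INTER_CUBIC))
X,Y,m=platefit(d); print(edges(X,Y))
E
```

```text
t 14.53 p [ 0.5119 -0.075   0.005 ] bridge xy [-1.319e+02  1.000e-01] F [-0.8 -2.2  3.8] grip 0.8 q [-0.31  0.35  1.83  0.    0.96 -0.18]
tool axes cols:
 [[ 0.991  0.     0.137]
 [-0.137  0.     0.991]
 [ 0.    -1.     0.   ]]
bx in tool [-0.001  0.     1.   ]
by in tool [-1.    -0.    -0.001]
rot [-0.     3.141 -0.   ]
rot [-0.    -0.001  0.   ]
delta world mm [0.6 3.9 0.5] delta tool mm [ 0.1 -0.5  3.9]
{'ymin': (np.float32(0.49), np.float32(-52.8), 'y at X=0; n', 23), 'ymax': (np.float32(-0.26), np.float32(54.8), 'y at X=0; n', 23), 'front': (np.float64(-43.9), 33), 'tail': (np.float64(-121.9), 33)}
```

View pics/top7.png

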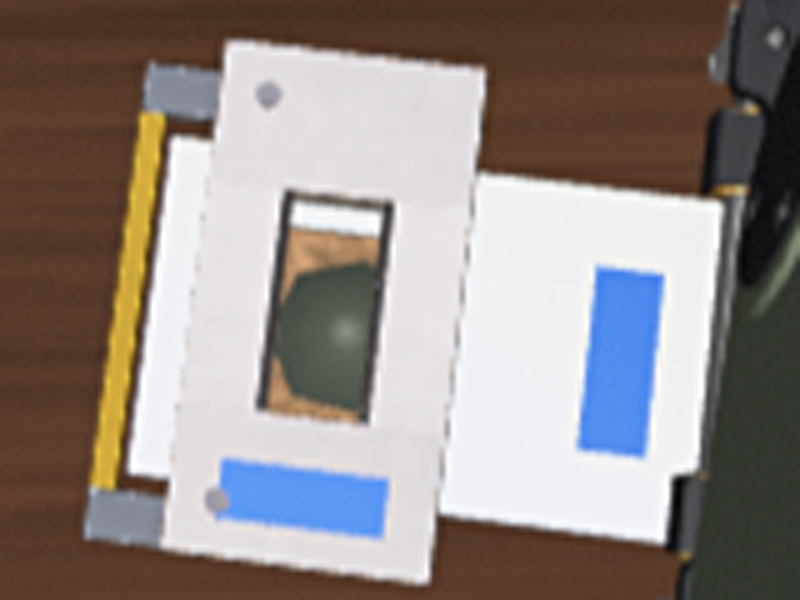

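The picture shows a thin dark gap of about 2–3 mm between the front edge (130–170 px) and the yellow bar. I'll creep in while watching the force.

Emit:
{"fn": "carry_out", "kwargs": {"motion": "0 0 0.5 0 0 0; 0 0 0.5 0 0 0; 0 0 0.5 0 0 0; 0 0 0.5 0 0 0; 0 0 0.3 0 0 0; 0 0 0 0 0 0; 0 0 0 0 0 0; 0 0 0 0 0 0"}}

```text
time: 15.25
position: [0.5121, -0.0726, 0.0049]
tcp_rot: [-0.705, 0.048, -0.048, 0.706]
force: [-0.3, -2.5, 2.8]
gripper_width: 0.799
```

Emit:
{"fn": "carry_out", "kwargs": {"motion": "0 0 0.3 0 0 0; 0 0 0.3 0 0 0; 0 0 0.3 0 0 0; 0 0 0 0 0 0; 0 0 0 0 0 0; 0 0 0 0 0 0; 0 0 0 0 0 0; 0 0 0 0 0 0"}}

```text
time: 15.92
position: [0.5123, -0.0718, 0.0049]
tcp_rot: [-0.705, 0.048, -0.048, 0.705]
force: [-1.1, -2.7, 1.7]
gripper_width: 0.8
```

```bash
python3 - <<'E'
from h import *
rep((-128,0),.0055,by)
d=vision.get_image("top"); cv2.imwrite("pics/top8.png",cv2.resize(d["image"][190:310,280:440],None,fx=5,fy=5,interpolation=cv2.INTER_CUBIC))
X,Y,m=platefit(d); print(edges(X,Y))
E
```

```text
t 15.92 p [ 0.5123 -0.0718  0.0049] bridge xy [-128.7    0.2] F [-1.1 -2.7  1.7] grip 0.8 q [-0.31  0.35  1.83  0.    0.96 -0.17]
tool axes cols:
 [[ 0.991 -0.     0.137]
 [-0.137  0.     0.991]
 [-0.    -1.     0.   ]]
bx in tool [-0.001  0.     1.   ]
by in tool [-1.     0.    -0.001]
rot [ 0.     3.141 -0.   ]
rot [-0.    -0.001 -0.   ]
delta world mm [0.3 0.7 0.6] delta tool mm [ 0.2 -0.6  0.7]
{'ymin': (np.float32(0.43), np.float32(-52.8), 'y at X=0; n', 22), 'ymax': (np.float32(0.02), np.float32(55.2), 'y at X=0; n', 22), 'front': (np.float64(-43.9), 33), 'tail': (np.float64(-118.3), 33)}
```

View pics/top8.png

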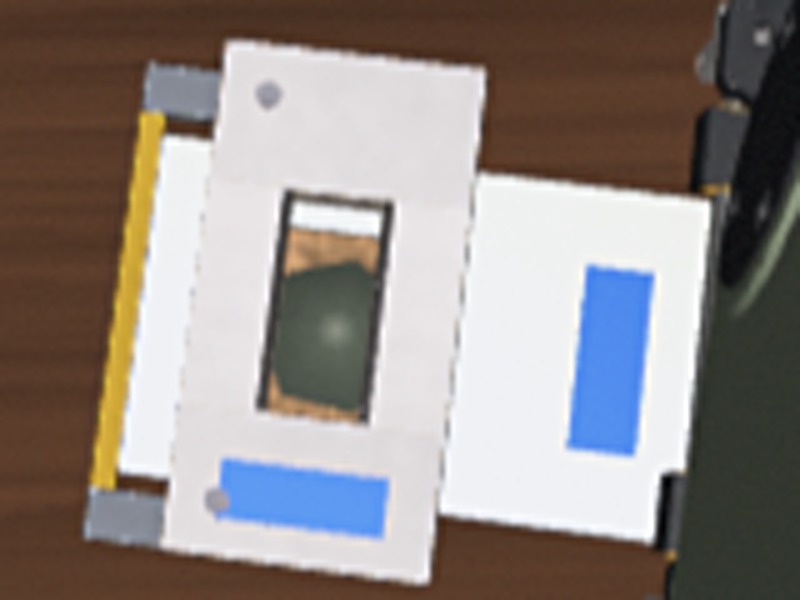

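The gap is almost gone, but the force is still only sliding friction (about 2.7 N). I'll keep creeping until it rises.

Emit:
{"fn": "carry_out", "kwargs": {"motion": "0 0 0.3 0 0 0; 0 0 0.3 0 0 0; 0 0 0.3 0 0 0; 0 0 0 0 0 0; 0 0 0 0 0 0; 0 0 0 0 0 0; 0 0 0 0 0 0; 0 0 0 0 0 0"}}

```text
time: 16.63
position: [0.5123, -0.0715, 0.0049]
tcp_rot: [0.706, -0.048, 0.048, -0.705]
force: [-1.1, -5.5, 1.3]
gripper_width: 0.8
```

Emit:
{"fn": "carry_out", "kwargs": {"motion": "0 0 0.3 0 0 0; 0 0 0.3 0 0 0; 0 0 0.3 0 0 0; 0 0 0.3 0 0 0; 0 0 0 0 0 0; 0 0 0 0 0 0; 0 0 0 0 0 0; 0 0 0 0 0 0"}}

```text
time: 17.3
position: [0.5124, -0.0714, 0.005]
tcp_rot: [0.707, -0.048, 0.048, -0.704]
force: [-1.8, -7.5, 1.7]
gripper_width: 0.802
```

The TCP has stopped (0.1 mm for 1.2 mm commanded) and the force has climbed to 7.5 N, so the plate is against the bar. I'll back straight off and lift away.

Emit:
{"fn": "carry_out", "kwargs": {"motion": "0 0 -1 0 0 0; 0 0 -2 0 0 0; 0 0 -5 0 0 0; 0 0 -15 0 0 0; 0 0 -25 0 0 0; 0 0 -25 0 0 0; 0 0 -25 0 0 0; 0 -20 0 0 0 0"}}

```text
time: 17.97
position: [0.4956, -0.1682, 0.0216]
tcp_rot: [-0.704, 0.052, -0.047, 0.706]
force: [-1.1, 0.4, -0.6]
gripper_width: 0.797
```

Emit:
{"fn": "carry_out", "kwargs": {"motion": "0 -30 -20 0 0 0; 0 -30 -20 0 0 0; 0 -30 -20 0 0 0; 0 -30 0 0 0 0; 0 0 0 0 0 0; 0 0 0 0 0 0; 0 0 0 0 0 0; 0 0 0 0 0 0"}}

```text
time: 18.63
position: [0.4896, -0.2247, 0.1427]
tcp_rot: [-0.704, 0.049, -0.047, 0.706]
force: [-0.3, 0.6, 0.4]
gripper_width: 0.798
```

```bash
python3 - <<'E'
from h import *
rep()
d=vision.get_image("top"); a=cv2.resize(d["image"][190:310,280:440],None,fx=5,fy=5,interpolation=cv2.INTER_CUBIC); cv2.imwrite("pics/top9.png",a)
X,Y,m=platefit(d); print(edges(X,Y))
W=cloud(d); W0=np.load("top0.npy")
for n,(v,u) in dict(jar=(328,319),core=(265,262),brush=(163,330)).items(): print(n,np.nanmax(abs(W[v-12:v+13:6,u-12:u+13:6]-W0[v-12:v+13:6,u-12:u+13:6])))
print("tail z",np.median(W[...,2][m]))
s=vision.get_image("scene"); cv2.imwrite("pics/sc9.png",cv2.resize(s["image"][160:360,180:440],None,fx=3,fy=3,interpolation=cv2.INTER_CUBIC))
E
```

```text
t 18.63 p [ 0.4896 -0.2247  0.1427] bridge xy [-283.3    1.9] F [-0.3  0.6  0.4] grip 0.8 q [-0.59  0.19  1.69  0.    1.26 -0.46]
tool axes cols:
 [[ 0.991 -0.003  0.136]
 [-0.136  0.003  0.991]
 [-0.004 -1.     0.002]]
bx in tool [-0.     0.002  1.   ]
by in tool [-1.     0.004 -0.   ]
{'ymin': (np.float32(0.24), np.float32(-53.2), 'y at X=0; n', 22), 'ymax': (np.float32(0.5), np.float32(55.8), 'y at X=0; n', 22), 'front': (np.float64(-43.9), 33), 'tail': (np.float64(-119.4), 33)}
jar 0.0031330422185592566
core 0.003409575517488772
brush 0.005161520875100023
tail z 0.011834035929121134
```

View pics/top9.png

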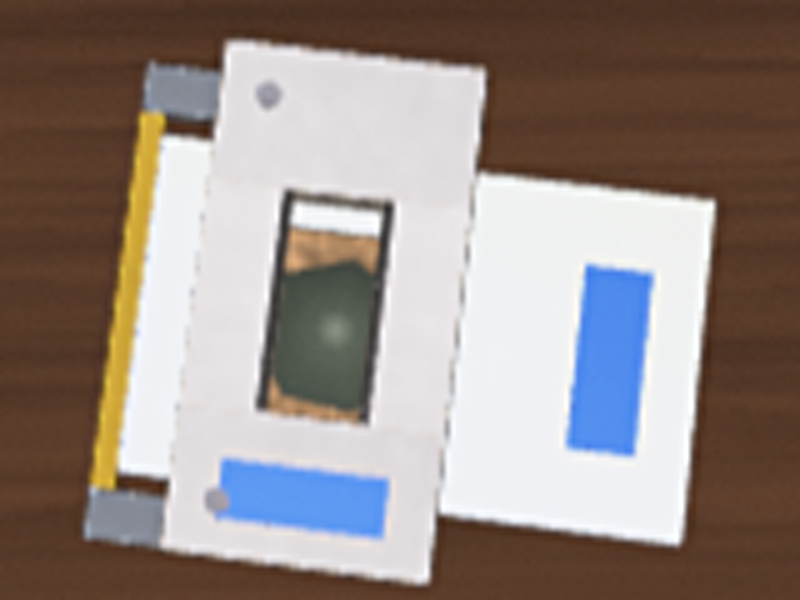

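View pics/sc9.png

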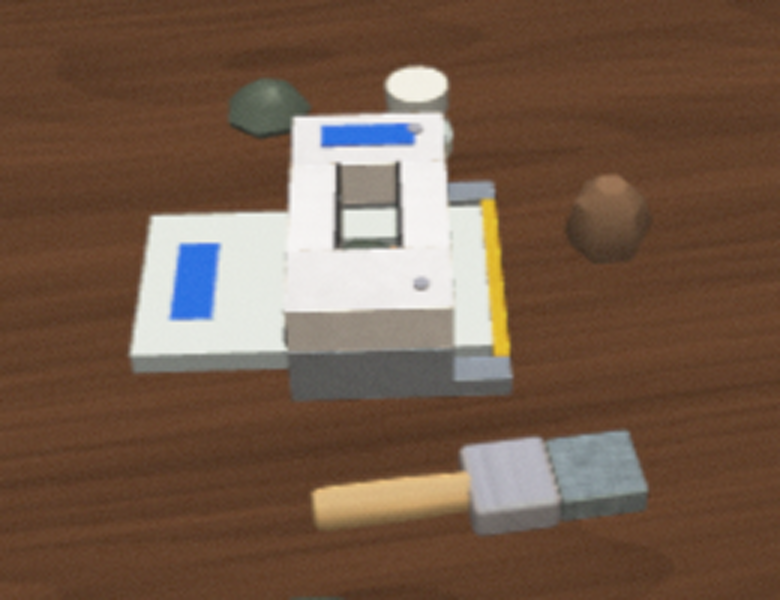

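Both views show the front edge flush along the whole yellow bar (about 110–160 px in the top crop). The flake sits in its well under the slit, and the bystanders are where they were.

```bash
python3 - <<'E'
from h import *
print(robot.hand_in())
E
```

```text
the job is handed in; nothing more can be done
None
```

The plate is home against the yellow stop bar with the flake still in its well, and I handed the job in at about 19 s of the 61 s allowed. `robot.hand_in()` gave no verdict.

**What I did:** I pushed the plate sideways by about 28 mm with two fingertips, which also squared it to the tunnel. I then pushed its tail straight through with both fingertips until the arm stopped advancing and the force rose from about 3 N to 7.5 N. After that I backed off and lifted clear.

**Last checks:**
- **Front edge:** it lies flush along the whole bar in both the top and scene pictures.
- **Position:** the tail measured -119.4 mm against a goal of -120 mm. The plate sits about 1 mm off centre (7 mm of play) and is turned less than 0.5°.
- **Flatness:** the plate's top is 11.8 mm above the table, so it is lying flat.
- **Flake:** it is in the well under the scan slit. I saw no contact with the bridge during the push.
- **Bystanders:** the depth readings over the jar, core and brush differ from the start by at most 3–5 mm, which I put down to sensor noise. All three look unmoved in the pictures.

**What went off plan:** when I first lowered behind the tail, the fingertips ended about 4 mm too high and 4 mm to one side. I noticed after about 16 mm of pushing, backed off and corrected it.

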